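# Load a battery pack past a charger's sprung dust flap

## Robot

A 6-joint arm with a two-finger parallel gripper is mounted at the origin on the work surface. World frame = base frame: x ahead of the robot, y to its left, z up, the work surface at z = 0. Lengths are in m, angles in degrees, forces in N, time in s.
With the tool pointing down it reaches from about 0.3 to 0.775 m from the base axis. Payload 14.6 kg.
Tool frame: the origin (TCP) lies at the very end of the fingers, on their centre line; the grasp point (between the pads) lies 19 mm behind it; z points along the fingers, y is the line along which they close (so a half turn about z gives the same grasp; the last joint's range is limited). The gripper opens to 85 mm and grips with 20 to 120 N. Pads are 22 mm wide; open, the fingers measure 114 mm over their backs; the gripper's body (76 mm by 85 mm) begins 54 mm behind the grasp point. The pads swing forward as they close: fully open they stand 13 mm farther back than shut.
Start: joints at [72.273, 17.183, 87.147, -0, 75.671, -3.816], TCP at [0.132, 0.534, 0.231] pointing down, gripper open.
Joint ranges: [-173.82, 173.82], [-45.26, 126.66], [13.44, 144.39], [-59.66, 239.66], [0, 175.72], [-146.38, 146.38]. Speed limits (degrees/s): [127.2, 127.2, 147.25, 180, 180, 180].

## Interface

Orientations are given as a 3x3 rotation matrix whose columns are the frame's x, y, z axes.
In Python, from workcell import ctrl, eyes gives the robot as it stands.
- The arm moves only by the shell command python3 -m handwheel 'ROWS' [OPENING] [FORCE]. ROWS is JSON, a list of rows, each a list of 2 entries, a list of its own where there are three numbers: the shift along the tool's x, y, z in cm, then the turn about the tool's z in degrees. A call has exactly 5 rows; each row shifts and turns the commanded pose from where the row before left it, along the tool's axes as they then stand; what a row does not reach is not made up. A row lasts 1/8 s, in which the tool goes at most 62.5 mm and 10.7 degrees, less where a joint would pass 70% of its speed; a pose out of reach is approached as far as the arm can. A call is refused whole if a number of a shift passes 6.25 or a number of a turn 10.7, either way. A call with a gripper value outside its range is refused whole. OPENING is the opening, from 0 (shut) to 1 (fully open), set as the call begins (- or left out, the last holds). The fingers move at their own pace and stop on an object; FORCE is the grip in N (left out, the last holds). Time passes only in rows, so rows that do not move let the fingers close, or fill a call up. It gives the time, the measured TCP pose, the force, the opening and the grip force at its end, in the units of the state.
- ctrl.read_state(): the state, without advancing time (a new reading comes with each control period).
- eyes.capture(name): name is "side" or "top" or "wrist"; returns the picture (400x640x3 uint8, blue, green, red); there is no depth.
- eyes.get_calibration(name): a dict with "camera_matrix" (3x3 intrinsics, pixels), "rvec" (rotation vector, rad) and "tvec" (3), from world to camera coordinates, as OpenCV has them; the wrist camera has in their place "T_tool_cam" (4x4, takes a point from camera to tool coordinates, whose origin is the TCP and whose axes are the flange's). Camera axes: x right, y down, z forward; pixel columns grow to the right and rows downward; lengths in m; the calibration is good to about 2 mm. A picture is of the moment at which its call begins: read the wrist's pose just before it. get_calibration takes no time and is no camera call.
- ctrl.sign_off(): hands the job in; it is judged then, once.
The state is a dict: "clock": time; "joint_positions": joint angles; "qvel": joint speeds; "joint_torque": joint torques, N m; "tcp_pos": TCP position; "orientation": TCP orientation; "force": force on the tool from outside, world axes, zero at the start; "ft_torque": the same for the moment, N m; "grip_width": opening from 0.0 (shut) to 1.0 (fully open); "grip_force": force on a finger pad.
Only numpy, scipy, OpenCV 4.12 (cv2) and the standard library are available. Lean on these libraries where they do the work, as an engineer would, in place of code of your own. Each camera call takes 0.05 s, during which the arm holds its last target. There are 200 camera calls.

## Task

Stand the slim battery pack in the charger: push the sprung dust flap open with the pack's foot, slide the pack on down past it, and press it gently fully home, until the sprung contact hidden at the bottom of the bay is felt to give and pushes back with about 10 N (never more than 16 N on the contact, nor 30 N on the charger). Let go and leave it standing upright in the bay on the contact, and leave the other things on the bench where they are.

Things in the scene. Friction and masses are not known exactly. Their poses are not given: they have to be found in the camera images.
- pack_center (a point): Centre of the slim battery pack: black upright block, 24 (x) x 42 (y) x 150 (z) mm, 0.2 to 0.31 kg, its top 54 mm a ribbed rubber grip that does not slip in the fingers. This point is 75 mm above its foot; z up. It stands loose on the bench at any yaw; a half turn about z makes no difference. Grip it across its 24 mm, not more than 25 mm below its top, so that the fingers stay clear of the charger.
- charger: Fixed grey block 110 x 110 x 110 mm with an upright bay in its top; origin at the centre of its underside, z up. Pack goes in foot down, 24 mm along this x, 42 mm along y, close to the bay's -x wall (pack centre at x = -4 mm, y = 0). The flap swings down beside it and pinches it on that wall with 3 to 5 N, so it may not fall home by its own weight.
- mouth (a point): Centre of the bay's mouth, 110 mm above the bench, axes as the charger's. Bay: straight shaft, x -18 to +18 mm, y -23 to +23 mm. 45 degree lead-in lips stand 8 mm proud along both y sides and the -x side. The sprung contact lies 62 to 92 mm below the mouth: the depth differs every time, is not measured and must be felt. Once home, the pack stands 58 to 88 mm out.
- flap (a joint): Dust flap, steel plate 33 x 43 x 2 mm, 3 mm below the mouth, hinged along the bay's x = +18 mm side; 0 shut, grows to 1.5 rad as it swings down into the bay. Its spring shuts it (0.07 N m shut, 0.14 N m at 1.2 rad). The pack's foot meets 5 to 15 N while opening it; beside the pack it stands at about 1.1 to 1.3 rad.
- contact (a joint): Travel in m of the sprung contact at the bottom of the bay: 0 free, grows as it is pressed down, end stop 0.008. Damped spring of 4 N per mm: 2.5 mm is 10 N, 5 mm is 20 N. The pack's weight alone gives about 0.6 mm.
- brick: Square black and silver power brick, 58 x 58 x 115 mm, loose; origin at the centre of its underside. Leave it alone.
- tumbler: Lidded drinking tumbler, 78 mm across, 165 mm tall, loose; origin at the centre of its underside. Leave it alone.
- tweezers: Tweezers, 140 mm long, lying flat, loose; origin at their middle. Leave alone.
- flux_jar: Small jar, 48 mm across, 55 mm tall, loose; origin at the centre of its underside. Leave it alone.
- hammer: Hammer lying flat, 220 mm long; origin near its middle. Leave it alone.
- ring_sizer: Upright aluminium rod, 24 mm across, 50 mm tall, loose; origin at the centre of its underside. Leave it alone.
Things that resemble listed ones, but are neither listed nor needed, are in the scene too. Leave any yellow look-alike of the charger alone. Of the things that look like the part that bears pack_center, take the one that is nearest to the robot's base at the start.

How it is judged:
By the outcome, as a careful person would: the job done as asked, in the order asked, and still so for the second after the job is handed in, with the robot touching nothing.
It also fails if it takes over 56 s, if anything falls off the work surface, if the arm or the gripper's body presses on something with over 40 N, if the wrist force passes 120 N, or if a joint passes its speed limit or range.

## Working session

There is one attempt and no reset: what is moved stays moved. The work goes in short steps, Python scripts to look and compute and a shell command to move; the robot and the scene stay as the last step left them, time stands still between calls to the robot, and variables do not carry over. Pictures are saved under pics/ and viewed, at most 10 in all, crops included, and the job is handed in when it is done.

```bash
mkdir -p pics; ls; python3 - <<'E'
from workcell import ctrl, eyes
import cv2,numpy as np
for n in("top","side"):
    cv2.imwrite(f"pics/{n}0.png",eyes.capture(n)); print(n,eyes.get_calibration(n))
print(eyes.get_calibration("wrist")); print(ctrl.read_state())
E
```

```text
pics
top {'camera_matrix': array([[413.92364061,   0.        , 314.09121086],
       [  0.        , 413.92364061, 198.8769925 ],
       [  0.        ,   0.        ,   1.        ]]), 'rvec': array([ 2.16219819, -2.13279858,  0.1936419 ]), 'tvec': array([0.01190436, 0.4773974 , 1.0836784 ])}
side {'camera_matrix': array([[463.77199779,   0.        , 322.03632529],
       [  0.        , 463.77199779, 204.14751599],
       [  0.        ,   0.        ,   1.        ]]), 'rvec': array([ 2.20474848, -0.46607947,  0.21676615]), 'tvec': array([-0.43925574,  0.20240485,  1.05312416])}
{'camera_matrix': array([[345.71937136,   0.        , 315.78908197],
       [  0.        , 345.71937136, 203.52246575],
       [  0.        ,   0.        ,   1.        ]]), 'T_tool_cam': array([[ 9.10556411e-04, -9.58997767e-01, -2.83412163e-01,
         7.18108925e-02],
       [ 9.99999328e-01,  1.07655120e-03, -4.29954708e-04,
         3.18604645e-04],
       [ 7.17433308e-04, -2.83411581e-01,  9.58998103e-01,
        -1.42108869e-01],
       [ 0.00000000e+00,  0.00000000e+00,  0.00000000e+00,
         1.00000000e+00]])}
{'clock': 0.1, 'joint_positions': array([ 7.22731698e+01,  1.72130806e+01,  8.71751881e+01, -2.30781755e-04,
        7.56711152e+01, -3.81558393e+00]), 'qvel': array([-0.00603921,  0.05619477, -0.16493931, -0.0069395 ,  0.11646055,
        0.04701428]), 'joint_torque': array([ 1.40052784e-03, -5.44388759e+01, -3.62365651e+01, -8.08490222e-05,
        3.06535279e-03,  1.54779325e-06]), 'tcp_pos': array([0.13216945, 0.53367517, 0.23078346]), 'orientation': array([[-9.70669540e-01,  2.40417443e-01, -3.11858364e-04],
       [ 2.40417637e-01,  9.70669039e-01, -9.88421147e-04],
       [ 6.50775727e-05, -1.03440655e-03, -9.99999463e-01]]), 'force': array([ 0.77332629,  0.58739283, -0.64000315]), 'ft_torque': array([0.04280048, 0.01279611, 0.00422513]), 'grip_force': 0.0, 'grip_width': 1.0039132613911237}
```

View pics/top0.png

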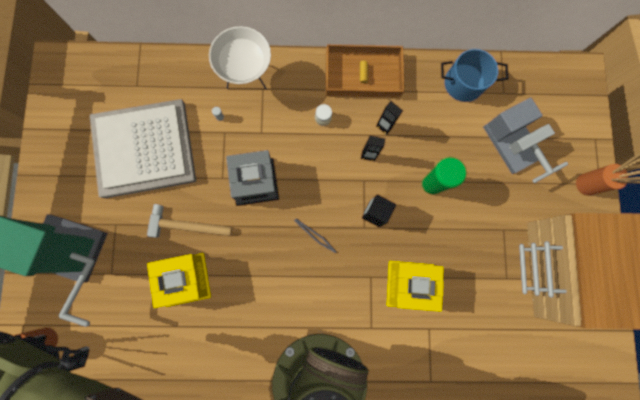

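View pics/side0.png

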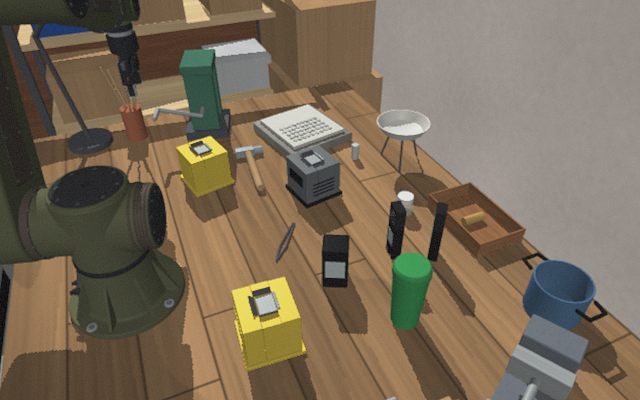

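Top view: slim black uprights at (372,148) and (389,117) px, and the square black brick with a silver label at (378,210). Grey charger at (250,178); the yellow look-alikes are at (178,280) and (415,286). The pack will be the slim upright nearer the base, (372,148). I'll check that in a close crop.

```bash
cat > h.py <<'E'
import cv2,numpy as np
from workcell import ctrl,eyes
def cam(n,st=None):
    c=eyes.get_calibration(n);K=c["camera_matrix"]
    if n=="wrist":
        T=np.eye(4);T[:3,:3]=st["orientation"];T[:3,3]=st["tcp_pos"];W=T@c["T_tool_cam"]
        R=W[:3,:3].T;t=-R@W[:3,3]
    else: R=cv2.Rodrigues(np.array(c["rvec"]))[0];t=np.array(c["tvec"])
    return K,R,t
def ray(C,px,z):
    K,R,t=C;o=-R.T@t;d=R.T@np.linalg.solve(K,[px[0],px[1],1]);return o+d*(z-o[2])/d[2]
def proj(C,p):
    K,R,t=C;q=K@(R@np.array(p,float)+t);return q[:2]/q[2]
E
python3 - <<'E'
from h import *
T=cam("top");S=cam("side")
print("campos",-T[1].T@T[2])
for n,p in dict(a=(374,143),b=(391,110)).items():
    q=ray(T,p,.15);print(n,q,"side px",proj(S,q))
print("charger",ray(T,(250,173),.115),ray(T,(178,280),.115))
a=cv2.imread("pics/top0.png");b=cv2.imread("pics/side0.png")
c=cv2.resize(a[130:220,215:305],(400,400),interpolation=3)
d=cv2.resize(a[90:190,350:450],(400,400),interpolation=3)
e=cv2.resize(b[185:275,380:470],(400,400)[:2],interpolation=3)[:,:]
f=cv2.resize(b[140:210,280:350],(400,400),interpolation=3)
o=np.vstack([np.hstack([c,d]),np.hstack([e,f])]);cv2.imwrite("pics/crop1.png",cv2.resize(o,(600,600)))
E
```

```text
campos [0.29884034 0.03999679 1.14520897]
a [ 0.60281138 -0.1273464   0.15      ] side px [393.64027004 205.91098207]
b [ 0.69019583 -0.17151544  0.15      ] side px [437.07131522 207.1861408 ]
charger [0.52880402 0.18344498 0.115     ] [0.26023942 0.34796554 0.115     ]
```

View pics/crop1.png

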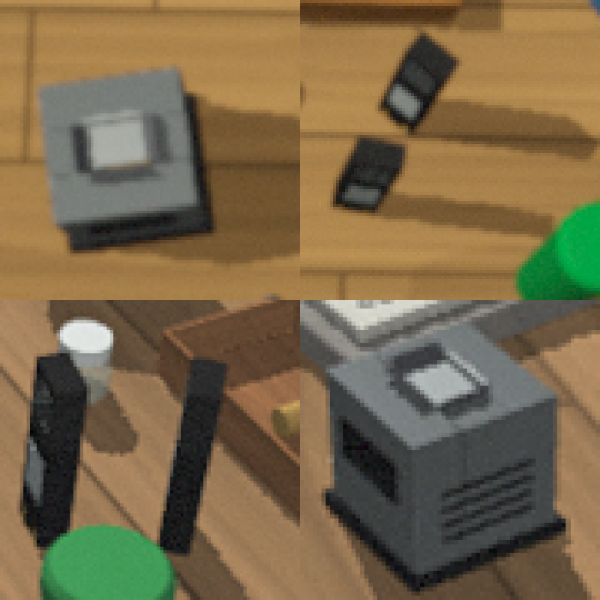

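The crop shows two slim packs. The one nearer the base has its top at about (0.603, -0.127), with its 42 mm roughly along world y. The charger mouth at about (250,173) px has lips on its left and right (world ±y) sides. I'll go over the charger first for a close look, turning the tool on the way.

```bash
python3 -m handwheel '[[[-4.69,-2.44,-0.2],7.6],[[-4.97,-1.8,-0.2],7.6],[[-5.17,-1.13,-0.2],7.6],[[-5.27,-0.43,-0.2],7.6],[[-5.28,0.27,-0.2],7.6]]' 0.6 40
python3 -m handwheel '[[[-5.2,0.96,-0.2],7.6],[[-5.03,1.64,-0.2],7.6],[[-4.77,2.29,-0.2],7.6],[[-4.42,2.9,-0.2],7.6],[[-4.0,3.46,-0.2],7.6]]'
python3 - <<'E'
from h import *
s=ctrl.read_state();im=eyes.capture("wrist");cv2.imwrite("pics/w1.png",im)
print(s);C=cam("wrist",s)
for p in[(.529,.183,.11),(.603,-.127,.15)]:print(proj(C,p))
import pickle;pickle.dump(s,open("w1.pkl","wb"))
E
```

```text
clock: 0.72
tcp_pos: [0.3315, 0.3576, 0.2412]
orientation: [[-0.614, 0.79, -0.0], [0.79, 0.614, -0.0], [-0.0, -0.0, -1.0]]
force: [-0.1, 1.1, 0.1]
grip_width: 0.6
grip_force: 0.0
clock: 1.35
tcp_pos: [0.5298, 0.1826, 0.2511]
orientation: [[0.003, 1.0, -0.0], [1.0, -0.003, -0.0], [-0.0, -0.0, -1.0]]
force: [0.3, 1.1, -0.4]
grip_width: 0.605
grip_force: 0.0
{'clock': 1.35, 'joint_positions': array([1.52664510e+01, 1.76975780e+01, 8.38179874e+01, 3.51117445e-03,
       7.85081082e+01, 1.54313014e+01]), 'qvel': array([-3.77028976e+01,  2.45243693e+01, -3.34369412e+01,  1.93503258e-02,
        8.59538692e+00,  2.26455517e+01]), 'joint_torque': array([  3.61267358, -59.49682832, -32.63946176,  -0.10530468,
        -0.24929328,  -0.89732705]), 'tcp_pos': array([0.52980619, 0.18255922, 0.25111149]), 'orientation': array([[ 2.88939058e-03,  9.99995740e-01, -4.14413187e-04],
       [ 9.99995824e-01, -2.88941190e-03, -5.08601236e-05],
       [-5.20573173e-05, -4.14264502e-04, -9.99999913e-01]]), 'force': array([ 0.25775065,  1.10164018, -0.36851372]), 'ft_torque': array([0.10163055, 0.00830131, 0.06308484]), 'grip_force': 0.0, 'grip_width': 0.60488927900306}
[314.47682334 189.87296007]
[390.18390572 504.09513618]
```

View pics/w1.png

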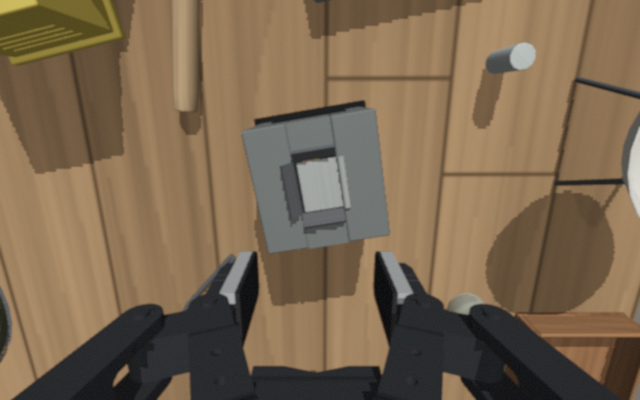

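The wrist view shows the charger top with corners near (244,132), (374,108), (388,234) and (268,252). There are dark lips left, top and bottom of the mouth, and the hinge strip is on the right at (345,183). So the charger's +x points roughly along world +x.

```bash
python3 - <<'E'
from h import *
import pickle
s=pickle.load(open("w1.pkl","rb"));C=cam("wrist",s);im=cv2.imread("pics/w1.png")
hsv=cv2.cvtColor(im,cv2.COLOR_BGR2HSV)
m=((hsv[...,1]<60)&(hsv[...,2]>75)&(hsv[...,2]<150)).astype(np.uint8)
m[250:]=0;m[:, :235]=0;m[:,400:]=0
m=cv2.morphologyEx(m,cv2.MORPH_OPEN,np.ones((3,3)))
c=max(cv2.findContours(m,0,2)[0],key=cv2.contourArea)
h=cv2.convexHull(c);q=cv2.approxPolyDP(h,6,True)[:,0];print(q.tolist())
P=np.array([ray(C,p,.11) for p in q]);print(P.round(4))
w=np.array([ray(C,p[0],.11)[:2] for p in h],np.float32);print(cv2.minAreaRect(w),P.mean(0))
# flap (light) patch
f=((hsv[...,1]<40)&(hsv[...,2]>150)).astype(np.uint8);f[:, :285]=0;f[:,360:]=0;f[:140]=0;f[230:]=0
c=max(cv2.findContours(f,0,2)[0],key=cv2.contourArea);r=cv2.minAreaRect(c);print(r)
print([ray(C,p,.107).round(4) for p in cv2.boxPoints(r)],ray(C,r[0],.107))
# pack a from side+top
T=cam("top");t=cv2.imread("pics/top0.png")
E
```

```text
[[374, 109], [389, 233], [267, 249], [241, 132]]
[[0.5762 0.2488 0.11  ]
 [0.5942 0.1439 0.11  ]
 [0.4866 0.1289 0.11  ]
 [0.47   0.2311 0.11  ]]
((0.5318571925163269, 0.18797817826271057), (0.10905802994966507, 0.11342712491750717), 9.44802188873291) [0.53176492 0.18818726 0.11      ]
((320.2040100097656, 184.37200927734375), (48.38851547241211, 38.01316452026367), 79.69515228271484)
[array([0.5146, 0.2046, 0.107 ]), array([0.5458, 0.2102, 0.107 ]), array([0.5538, 0.1689, 0.107 ]), array([0.5214, 0.1628, 0.107 ])] [0.53386585 0.18704694 0.107     ]
```

```bash
python3 -m handwheel '[[[-6.2,1.46,0],0],[[-6.2,1.46,0],0],[[-6.2,1.46,0],0],[[-6.2,1.46,0],0],[[-6.2,1.46,0],0]]'
python3 -m handwheel '[[[0,0,0],0],[[0,0,0],0],[[0,0,0],0],[[0,0,0],0],[[0,0,0],0]]'
python3 - <<'E'
from h import *
s=ctrl.read_state();im=eyes.capture("wrist");cv2.imwrite("pics/w2.png",im)
C=cam("wrist",s);print(proj(C,(.603,-.127,.15)))
import pickle;pickle.dump(s,open("w2.pkl","wb"))
E
```

```text
clock: 2.02
tcp_pos: [0.6009, -0.1221, 0.2511]
orientation: [[-0.002, 1.0, -0.0], [1.0, 0.002, 0.0], [0.0, -0.0, -1.0]]
force: [0.9, 0.8, 1.1]
grip_width: 0.599
grip_force: 0.0
clock: 2.65
tcp_pos: [0.6009, -0.1195, 0.2514]
orientation: [[-0.002, 1.0, 0.0], [1.0, 0.002, -0.0], [-0.0, 0.0, -1.0]]
force: [0.8, -0.2, -0.4]
grip_width: 0.599
grip_force: 0.0
[318.1442055  213.42721361]
```

View pics/w2.png

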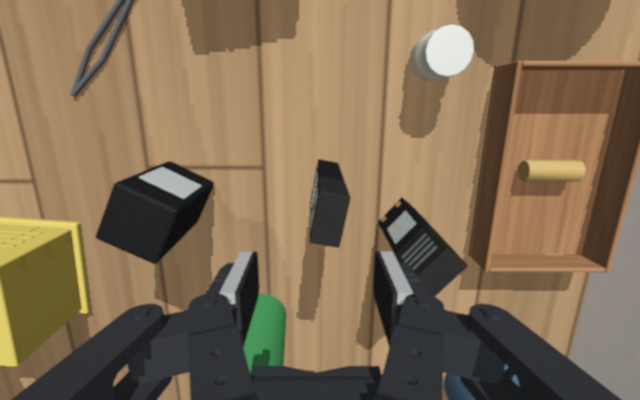

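```bash
python3 - <<'E'
from h import *
im=cv2.imread("pics/w2.png")[150:260,290:470]
cv2.imwrite("pics/crop2.png",cv2.resize(np.clip((im.astype(float)*2.2),0,255).astype(np.uint8),None,fx=4,fy=4,interpolation=2))
E
```

```text
(no output)
```

View pics/crop2.png

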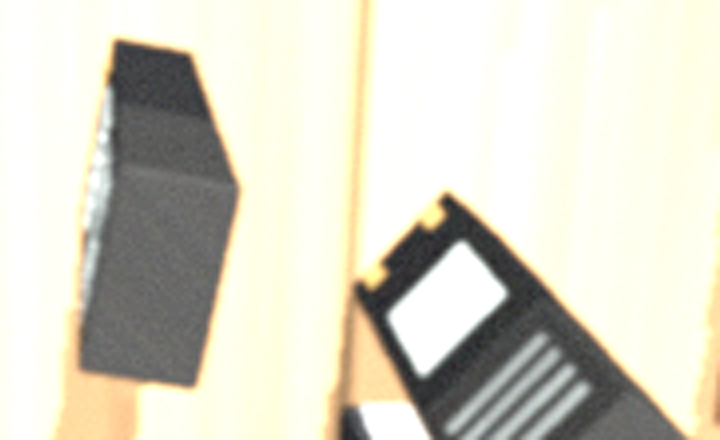

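The crop shows the near pack's top face, with corners at w2 pixels (318,193), (349.5,197), (339,246) and (310.5,242.5). The second pack is at the right and leaves the finger side clear.

```bash
python3 - <<'E'
from h import *
import pickle
s=pickle.load(open("w2.pkl","rb"));C=cam("wrist",s)
P=np.array([ray(C,p,.15)[:2] for p in[(318.3,193),(349.5,196.8),(338.8,246.3),(310.5,242.5)]])
print(P.round(4),P.mean(0),cv2.minAreaRect(P.astype(np.float32)))
Q=np.array([ray(C,(x/4+290,y/4+150),.15)[:2] for x,y in[(660,440),(445,192),(357,285)]]);print("b",Q.round(3))
st=ctrl.read_state();print(st["clock"],st["tcp_pos"])
E
```

```text
[[ 0.603  -0.1114]
 [ 0.6258 -0.1142]
 [ 0.6189 -0.1533]
 [ 0.5973 -0.1503]] [ 0.61126826 -0.13227078] ((0.6115751266479492, -0.1322050839662552), (0.03987313061952591, 0.02297053672373295), 81.63955688476562)
b [[ 0.709 -0.164]
 [ 0.664 -0.115]
 [ 0.649 -0.133]]
2.7 [ 0.6008606  -0.11967294  0.25141485]
```

```bash
python3 -m handwheel '[[[-1.26,1.04,0],9],[[0,0,4],0],[[0,0,4],0],[[0,0,3.5],0],[[0,0,2.4],0]]' 0.5 50
python3 -m handwheel '[[[0,0,0],0],[[0,0,0],0],[[0,0,0],0],[[0,0,0],0],[[0,0,0],0]]'
python3 - <<'E'
from h import *
s=ctrl.read_state();im=eyes.capture("wrist");cv2.imwrite("pics/w3.png",im)
print(s["tcp_pos"],s["force"])
E
```

```text
clock: 3.32
tcp_pos: [0.6108, -0.1324, 0.1105]
orientation: [[0.155, 0.988, -0.001], [0.988, -0.155, 0.0], [0.0, -0.002, -1.0]]
force: [0.0, 0.7, 0.6]
grip_width: 0.5
grip_force: 0.0
clock: 3.95
tcp_pos: [0.6114, -0.1327, 0.1127]
orientation: [[0.155, 0.988, 0.0], [0.988, -0.155, -0.0], [-0.0, 0.0, -1.0]]
force: [-0.4, 0.0, -0.4]
grip_width: 0.497
grip_force: 0.0
[ 0.61135272 -0.13274974  0.11266692] [-0.40857016  0.02793145 -0.36687841]
```

View pics/w3.png

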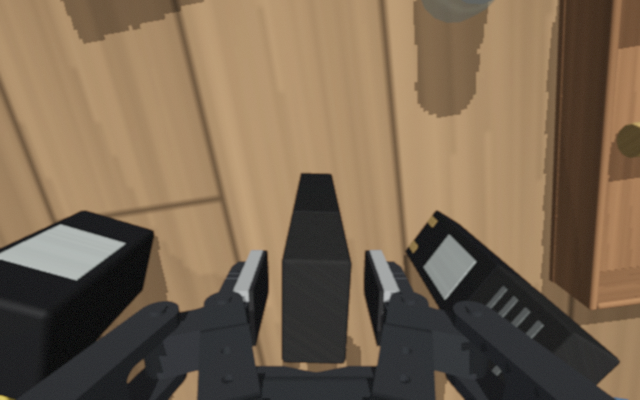

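Both fingers straddle the pack top (rows 255–360, columns 285–350), well centred, with the neighbours clear. Closing.

```bash
python3 - <<'E'
from h import *
s=ctrl.read_state();C=cam("wrist",s)
P=np.array([ray(C,p,.15) for p in[(290,255),(349,256),(345,361),(283,361)]])
print(((P-s["tcp_pos"])@s["orientation"]).round(4),((P-s["tcp_pos"])@s["orientation"]).mean(0))
E
python3 -m handwheel '[[[0,0,0],0],[[0,0,0],0],[[0,0,0],0],[[0,0,0],0],[[0,0,0],0]]' 0.1 50
python3 -m handwheel '[[[0,0,0],0],[[0,0,-0.5],0],[[0,0,-3],0],[[0,0,-4],0],[[0,0,-4],0]]'
```

```text
[[ 0.0236 -0.0082 -0.0375]
 [ 0.0232  0.0113 -0.0375]
 [-0.0186  0.011  -0.0374]
 [-0.0186 -0.0116 -0.0375]] [ 0.00239708  0.00058489 -0.03745345]
clock: 4.62
tcp_pos: [0.6113, -0.1327, 0.1125]
orientation: [[0.155, 0.988, 0.0], [0.988, -0.155, -0.0], [-0.0, 0.0, -1.0]]
force: [-1.1, 0.1, 3.5]
grip_width: 0.277
grip_force: 49.3
clock: 5.25
tcp_pos: [0.6109, -0.1326, 0.228]
orientation: [[0.155, 0.988, -0.001], [0.988, -0.155, 0.0], [0.0, -0.001, -1.0]]
force: [1.2, -1.0, -2.4]
grip_width: 0.267
grip_force: 49.1
```

```bash
python3 -m handwheel '[[[4.31,-2.05,-1.04],-3.68],[[4.43,-1.77,-1.04],-3.68],[[4.53,-1.48,-1.04],-3.68],[[4.62,-1.19,-1.04],-3.68],[[4.69,-0.89,-1.04],-3.68]]'
python3 -m handwheel '[[[0,0,0],0],[[0,0,0],0],[[0,0,0],0],[[0,0,0],0],[[0,0,0],0]]'
python3 - <<'E'
from h import *
s=ctrl.read_state();im=eyes.capture("wrist");cv2.imwrite("pics/w4.png",im)
import pickle;pickle.dump(s,open("w4.pkl","wb"))
print(s["tcp_pos"],s["force"],s["ft_torque"],proj(cam("wrist",s),(.532,.188,.11)))
E
```

```text
clock: 5.88
tcp_pos: [0.5425, 0.0973, 0.2793]
orientation: [[-0.167, 0.986, -0.001], [0.986, 0.167, -0.0], [0.0, -0.001, -1.0]]
force: [1.0, 0.1, -3.4]
grip_width: 0.274
grip_force: 49.4
clock: 6.5
tcp_pos: [0.5434, 0.0955, 0.2791]
orientation: [[-0.164, 0.986, -0.0], [0.986, 0.164, -0.0], [-0.0, -0.0, -1.0]]
force: [0.1, -0.6, -2.0]
grip_width: 0.278
grip_force: 49.3
[0.54341609 0.09549145 0.27911395] [ 0.05182859 -0.63232266 -1.98624193] [-0.03781859  0.05336949  0.02045987] [320.15292406  75.39702956]
```

View pics/w4.png

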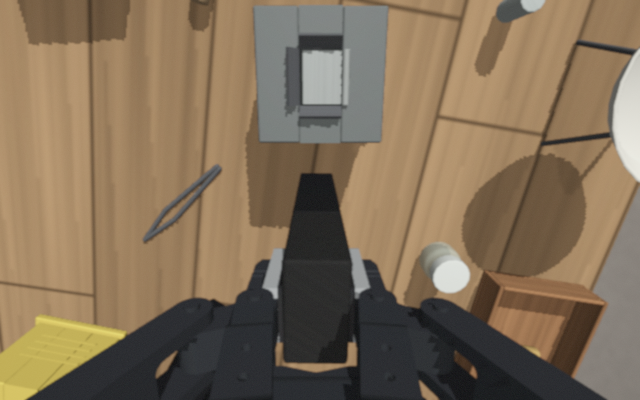

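The pack is held straight. The charger top is at corners (255,6), (387,6), (381,142) and (260,142), with the flap centred near (322,77); it looks square to the tool. Measuring the mouth in the tool frame.

```bash
python3 - <<'E'
from h import *
import pickle
s=pickle.load(open("w4.pkl","rb"));C=cam("wrist",s);im=cv2.imread("pics/w4.png")
hsv=cv2.cvtColor(im,cv2.COLOR_BGR2HSV)
tl=lambda p,z:((ray(C,p,z)-s["tcp_pos"])@s["orientation"])[:2]*100
m=((hsv[...,1]<60)&(hsv[...,2]>75)&(hsv[...,2]<150)).astype(np.uint8)
m[165:]=0;m[:,:240]=0;m[:,400:]=0
m=cv2.morphologyEx(m,cv2.MORPH_OPEN,np.ones((3,3)))
h=cv2.convexHull(max(cv2.findContours(m,0,2)[0],key=cv2.contourArea))
q=cv2.approxPolyDP(h,6,True)[:,0];P=np.array([tl(p,.11) for p in q]);print(q.tolist(),P.round(2).tolist(),P.mean(0))
print(cv2.minAreaRect(np.array([tl(p[0],.11) for p in h],np.float32)))
f=((hsv[...,1]<40)&(hsv[...,2]>150)).astype(np.uint8);f[:,:285]=0;f[:,360:]=0;f[:30]=0;f[125:]=0
r=cv2.boundingRect(max(cv2.findContours(f,0,2)[0],key=cv2.contourArea));print(r)
x,y,w,hh=r;print([tl(p,.107).round(2) for p in[(x,y),(x+w,y+hh)]])
# lip tops (z .118) around mouth: print grey profile along row 80 and col 322
g=cv2.cvtColor(im,cv2.COLOR_BGR2GRAY);print(g[80,280:356].tolist());print(g[30:130,322].tolist())
# pack top in grip
P=np.array([tl(p,s["tcp_pos"][2]+.0375) for p in[(287,255),(346,255),(345,361),(284,361)]]);print(P.mean(0))
E
```

```text
[[386, 5], [380, 141], [259, 141], [253, 6]] [[14.63, 5.66], [3.82, 5.75], [3.81, -5.03], [14.55, -5.02]] [9.20254395 0.3411425 ]
((9.1370849609375, 0.37064075469970703), (10.998948097229004, 10.907498359680176), 0.11130285263061523)
(303, 51, 39, 53)
[array([11.25, -1.05]), array([6.99, 2.32])]
[129, 129, 130, 130, 125, 107, 86, 76, 79, 85, 85, 87, 86, 87, 87, 88, 87, 85, 82, 69, 58, 74, 121, 160, 177, 180, 180, 180, 181, 181, 180, 182, 181, 181, 180, 180, 180, 181, 179, 179, 180, 181, 179, 178, 178, 179, 180, 181, 181, 182, 181, 181, 178, 178, 178, 180, 179, 179, 179, 178, 170, 141, 119, 134, 155, 169, 172, 167, 156, 142, 132, 131, 129, 130, 131, 131]
[132, 132, 127, 116, 102, 77, 57, 51, 46, 48, 49, 50, 49, 52, 50, 50, 48, 50, 49, 64, 99, 139, 168, 180, 183, 182, 181, 181, 181, 181, 180, 182, 181, 181, 181, 181, 181, 181, 181, 181, 180, 181, 180, 180, 181, 179, 180, 180, 180, 179, 179, 180, 180, 180, 179, 179, 179, 179, 179, 179, 178, 177, 179, 179, 177, 178, 178, 178, 178, 177, 177, 177, 177, 163, 117, 88, 103, 111, 110, 109, 112, 110, 110, 110, 110, 99, 78, 59, 66, 80, 88, 86, 89, 85, 85, 88, 100, 120, 128, 128]
[0.24305828 0.02361131]
```

```bash
python3 -m handwheel '[[[4.45,0.02,0],0],[[4.45,0.03,0],0],[[0,0,2],0],[[0,0,1.5],0],[[0,0,0.5],0]]'
python3 -m handwheel '[[[0,0,0],0],[[0,0,0.5],0],[[0,0,0.5],0],[[0,0,0.5],0],[[0,0,0],0]]'
```

```text
clock: 7.18
tcp_pos: [0.529, 0.1833, 0.2383]
orientation: [[-0.164, 0.986, -0.001], [0.986, 0.164, -0.0], [-0.0, -0.002, -1.0]]
force: [-1.1, -0.2, -2.5]
grip_width: 0.28
grip_force: 49.2
clock: 7.8
tcp_pos: [0.529, 0.1838, 0.2238]
orientation: [[-0.165, 0.986, -0.001], [0.986, 0.165, -0.0], [-0.0, -0.001, -1.0]]
force: [0.0, -0.5, -3.0]
grip_width: 0.275
grip_force: 49.3
```

```bash
for i in 1; do python3 -m handwheel '[[[0,0,0.2],0],[[0,0,0.2],0],[[0,0,0.2],0],[[0,0,0.2],0],[[0,0,0.2],0]]'; done
python3 -m handwheel '[[[0,0,0.25],0],[[0,0,0.25],0],[[0,0,0.25],0],[[0,0,0.25],0],[[0,0,0],0]]'
```

```text
clock: 8.43
tcp_pos: [0.5296, 0.184, 0.2155]
orientation: [[-0.165, 0.986, 0.002], [0.986, 0.165, 0.001], [0.0, 0.002, -1.0]]
force: [-0.8, 0.7, 9.9]
grip_width: 0.273
grip_force: 50.6
clock: 9.05
tcp_pos: [0.5289, 0.1838, 0.2045]
orientation: [[-0.165, 0.986, -0.001], [0.986, 0.165, -0.0], [0.0, -0.001, -1.0]]
force: [-4.1, -2.2, 4.1]
grip_width: 0.274
grip_force: 49.7
```

```bash
python3 -m handwheel '[[[0,0,0.4],0],[[0,0,0.4],0],[[0,0,0.4],0],[[0,0,0.4],0],[[0,0,0],0]]'
python3 -m handwheel '[[[0,0,0.4],0],[[0,0,0.4],0],[[0,0,0.4],0],[[0,0,0.2],0],[[0,0,0],0]]'
```

```text
clock: 9.68
tcp_pos: [0.5287, 0.1837, 0.1874]
orientation: [[-0.165, 0.986, -0.002], [0.986, 0.165, -0.001], [-0.0, -0.002, -1.0]]
force: [-5.7, -1.9, -3.5]
grip_width: 0.276
grip_force: 49.0
clock: 10.3
tcp_pos: [0.5289, 0.1838, 0.1739]
orientation: [[-0.165, 0.986, -0.001], [0.986, 0.165, -0.0], [-0.0, -0.001, -1.0]]
force: [-5.0, -0.1, -3.0]
grip_width: 0.274
grip_force: 49.0
```

```bash
python3 -m handwheel '[[[0,0,0.4],0],[[0,0,0.4],0],[[0,0,0.3],0],[[0,0,0],0],[[0,0,0],0]]'
python3 -m handwheel '[[[0,0,0.05],0],[[0,0,0.05],0],[[0,0,0.05],0],[[0,0,0.05],0],[[0,0,0.05],0]]'
```

```text
clock: 10.92
tcp_pos: [0.5289, 0.1837, 0.1629]
orientation: [[-0.165, 0.986, -0.001], [0.986, 0.165, -0.0], [-0.0, -0.001, -1.0]]
force: [-4.6, -0.8, -5.2]
grip_width: 0.277
grip_force: 48.7
clock: 11.55
tcp_pos: [0.5292, 0.1838, 0.1609]
orientation: [[-0.165, 0.986, 0.0], [0.986, 0.165, 0.0], [0.0, 0.0, -1.0]]
force: [-3.7, 1.8, 0.4]
grip_width: 0.275
grip_force: 49.5
```

```bash
python3 -m handwheel '[[[0,0,0.05],0],[[0,0,0.05],0],[[0,0,0.05],0],[[0,0,0.05],0],[[0,0,0.05],0]]'
```

```text
clock: 12.18
tcp_pos: [0.5291, 0.1838, 0.1582]
orientation: [[-0.165, 0.986, -0.0], [0.986, 0.165, 0.0], [0.0, -0.0, -1.0]]
force: [-4.2, 0.2, -0.5]
grip_width: 0.279
grip_force: 49.5
```

```bash
python3 -c "
from workcell import ctrl
s=ctrl.read_state();print(s['tcp_pos'],s['force'])"
```

```text
[0.52913    0.1838181  0.15824507] [-4.23257136  0.18351052 -0.47489606]
```

```bash
python3 -m handwheel '[[[0,0,0.05],0],[[0,0,0.05],0],[[0,0,0.05],0],[[0,0,0.05],0],[[0,0,0.05],0]]'
```

```text
clock: 12.8
tcp_pos: [0.5291, 0.1838, 0.1558]
orientation: [[-0.165, 0.986, 0.0], [0.986, 0.165, 0.0], [0.0, 0.0, -1.0]]
force: [-4.5, -0.1, 0.6]
grip_width: 0.277
grip_force: 49.5
```

```bash
python3 -c "
from workcell import ctrl
s=ctrl.read_state();raise SystemExit(int(s['force'][2]>2))" && python3 -m handwheel '[[[0,0,0.05],0],[[0,0,0.05],0],[[0,0,0.05],0],[[0,0,0.05],0],[[0,0,0.05],0]]'
```

```text
clock: 13.42
tcp_pos: [0.5291, 0.1838, 0.1532]
orientation: [[-0.165, 0.986, -0.0], [0.986, 0.165, -0.0], [0.0, -0.0, -1.0]]
force: [-4.5, 1.0, -0.2]
grip_width: 0.274
grip_force: 49.5
```

```bash
python3 -c "
from workcell import ctrl
s=ctrl.read_state();raise SystemExit(int(s['force'][2]>2))" && python3 -m handwheel '[[[0,0,0.05],0],[[0,0,0.05],0],[[0,0,0.05],0],[[0,0,0.05],0],[[0,0,0.05],0]]'
```

```text
clock: 14.05
tcp_pos: [0.5292, 0.1838, 0.1508]
orientation: [[-0.165, 0.986, 0.0], [0.986, 0.165, 0.0], [0.0, 0.0, -1.0]]
force: [-4.0, 0.8, 1.0]
grip_width: 0.276
grip_force: 49.5
```

```bash
python3 -c "
from workcell import ctrl
s=ctrl.read_state();raise SystemExit(int(s['force'][2]>2))" && python3 -m handwheel '[[[0,0,0.05],0],[[0,0,0.05],0],[[0,0,0.05],0],[[0,0,0.05],0],[[0,0,0.05],0]]'
```

```text
clock: 14.68
tcp_pos: [0.5292, 0.1838, 0.1487]
orientation: [[-0.165, 0.986, 0.0], [0.986, 0.165, 0.0], [0.0, 0.0, -1.0]]
force: [-6.3, 0.1, 6.6]
grip_width: 0.272
grip_force: 50.2
```

The contact is felt: Fz rose from about 0 to 6.6 N. I'll hold for a moment to read it at rest.

```bash
python3 -m handwheel '[[[0,0,0],0],[[0,0,0],0],[[0,0,0],0],[[0,0,0],0],[[0,0,0],0]]'
```

```text
clock: 15.3
tcp_pos: [0.5292, 0.1838, 0.1488]
orientation: [[-0.165, 0.986, 0.0], [0.986, 0.165, 0.0], [-0.0, 0.0, -1.0]]
force: [-5.9, 0.4, 5.1]
grip_width: 0.278
grip_force: 50.1
```

```bash
python3 -m handwheel '[[[0,0,0.03],0],[[0,0,0.03],0],[[0,0,0.03],0],[[0,0,0],0],[[0,0,0],0]]'
python3 -c "
from workcell import ctrl
from workcell import eyes
z=[]
for i in range(8):
    s=ctrl.read_state();z.append(s['force'][2]);eyes.capture('wrist')
print(z,s['tcp_pos'])"
```

```text
clock: 15.92
tcp_pos: [0.5293, 0.1838, 0.1481]
orientation: [[-0.165, 0.986, 0.001], [0.986, 0.165, 0.0], [-0.0, 0.001, -1.0]]
force: [-7.5, -0.1, 7.8]
grip_width: 0.274
grip_force: 50.4
[np.float64(7.804563350066974), np.float64(8.634781418948428), np.float64(9.433096832438073), np.float64(9.11571544457675), np.float64(7.357344978693487), np.float64(8.304033811670754), np.float64(9.136532439413541), np.float64(8.933475626613152)] [0.52929618 0.18384515 0.14815049]
```

```bash
python3 -m handwheel '[[[0,0,0.02],0],[[0,0,0.02],0],[[0,0,0],0],[[0,0,0],0],[[0,0,0],0]]'
python3 -c "
from workcell import ctrl
from workcell import eyes
z=[]
for i in range(8):
    s=ctrl.read_state();z.append(s['force'][2]);eyes.capture('wrist')
print(sum(z)/8,s['tcp_pos'],s['force'])"
```

```text
clock: 16.95
tcp_pos: [0.5293, 0.1838, 0.1479]
orientation: [[-0.165, 0.986, 0.001], [0.986, 0.165, 0.0], [-0.0, 0.001, -1.0]]
force: [-7.5, -0.3, 10.2]
grip_width: 0.276
grip_force: 50.6
9.805615026492 [0.52930785 0.18384128 0.14787658] [-7.56357179 -0.45714363  9.48392108]
```

```bash
python3 -m handwheel '[[[0,0,0],0],[[0,0,0],0],[[0,0,0],0],[[0,0,0],0],[[0,0,0],0]]' 0.5
python3 -m handwheel '[[[0,0,-0.5],0],[[0,0,-2],0],[[0,0,-3],0],[[0,0,-4],0],[[0,0,-4],0]]'
python3 -m handwheel '[[[-3,0,-1],0],[[-3,0,0],0],[[0,0,0],0],[[0,0,0],0],[[0,0,0],0]]'
python3 - <<'E'
from h import *
s=ctrl.read_state();w=eyes.capture("wrist");d=eyes.capture("side");t=eyes.capture("top")
a=cv2.resize(w,(400,250));b=cv2.resize(d[90:240,240:480],(400,250));c=cv2.resize(t[90:240,200:440],(400,250))
e=cv2.resize(d,(400,250))
cv2.imwrite("pics/end.png",np.vstack([np.hstack([a,b]),np.hstack([c,e])]))
E
```

```text
clock: 17.98
tcp_pos: [0.5291, 0.1838, 0.1469]
orientation: [[-0.165, 0.986, -0.0], [0.986, 0.165, -0.0], [-0.0, -0.0, -1.0]]
force: [0.2, -0.6, -0.2]
grip_width: 0.501
grip_force: 0.0
clock: 18.6
tcp_pos: [0.529, 0.1838, 0.2836]
orientation: [[-0.165, 0.986, 0.0], [0.986, 0.165, 0.0], [0.0, 0.0, -1.0]]
force: [-0.2, -0.2, 0.1]
grip_width: 0.501
grip_force: 0.0
clock: 19.23
tcp_pos: [0.5389, 0.1253, 0.292]
orientation: [[-0.166, 0.986, -0.0], [0.986, 0.166, 0.0], [0.0, -0.0, -1.0]]
force: [0.5, 1.2, -0.3]
grip_width: 0.501
grip_force: 0.0
```

View pics/end.png

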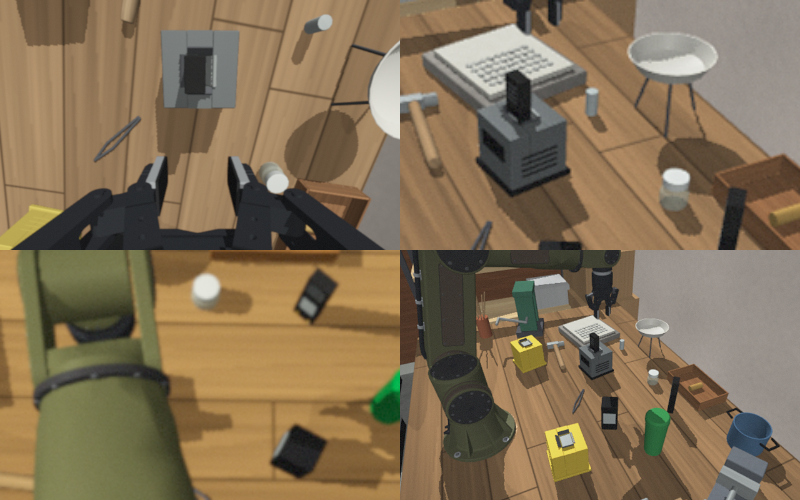

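The pack stands upright in the charger bay, clear of the robot, and the other things are in place.

```bash
python3 -c "
from workcell import ctrl
print(ctrl.sign_off())"
```

```text
the job is handed in; nothing more can be done
None
```

The pack stands upright in the charger bay, pressed home until the contact pushed back with about 10 N (estimated from the wrist force), then released; the job was handed in at about 19 s, and the last pictures show the other things still in place.

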